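# Close the fuller tea tin and lift its dust cap

### The job

Two tea tins stand open; close the fuller one with the two-part wooden lid: pick up both parts nested together by the wide inner lid, carry them without separating them, and lower them gently (do not drop them) until the inner lid sits fully home in the mouth, then let go. Then take the small outer lid by its knob and lift it alone about 8 cm straight up, leaving the inner lid seated and undisturbed, and finish while still holding the outer lid level and still above the tin. Leave the tins and everything else where they stand.

Things in the scene. Friction and masses are not known exactly. Their poses are not given: they have to be found in the camera images.
- tin_1: round white stoneware tin, open at the top, 56 mm outer diameter, 60 mm tall, mouth 50 mm in diameter, inner floor 5 mm above the underside, 0.45 kg, loose. Origin: centre of the underside, z up
- tin_2: the twin of tin_1: same shape, size and origin. Which of the two is the fuller changes from start to start. A microwave and cabinets hang over the back of the work, from about x = 0.55 on and z = 0.4 up: keep the wrist clear of them
- tea_stack: stack of three brown pressed-tea discs in one piece, 43 mm in diameter, 37.5 mm tall, standing loose in one of the tins: the tin it stands in is the fuller one (its top lies 17.5 mm below the rim). Origin: centre of the underside, z up
- tea_single: a single brown pressed-tea disc, 43 mm in diameter, 12.5 mm tall, on the floor of the other tin. Origin: centre of the underside, z up
- inner_lid: lower, wider lid part, upright on the cooktop (z = 0). From below: grey plug 8 mm high, 45 mm diameter, tapered to 36 at the bottom; wooden drum 62 mm diameter, 8 to 26 mm above the origin, overhanging the tin (grip its side); collar 38 mm diameter, 26 to 34 mm, inside the outer lid. Origin: centre of plug underside, z up. Seated, it is 52 mm above the tin's origin. 0.07 to 0.14 kg
- outer_lid: upper lid part: round wooden cap 54 mm diameter, 12 mm high, with a straight knob on top 18 mm diameter, 18 mm high. Its hollow underside (44 mm diameter, 9 mm deep) fits loosely over the inner lid's collar and rests on the drum by weight alone; nothing locks it. Origin: centre of underside, z up; nested, it is 26 mm above the inner lid's origin. 0.035 to 0.07 kg
- teaspoon: steel teaspoon, 130 x 27 x 11 mm, lying loose along x on the cooktop between the lid and the tins; not to be moved. Origin: centre of the underside
- mug: grey mug with a handle, 84 x 123 x 91 mm, on the worktop to the left; not to be moved. Origin: near the centre of the underside
- timer: round kitchen timer, 63 mm wide, 45 mm tall, on the right; not to be moved. Origin: centre of the underside
- spice_jar: glass spice jar with a cap, 45 mm wide, 106 mm tall, at the back behind the tins; not to be moved. Origin: centre of the underside
Mind the look-alikes: they are no part of the job. What is shaped like the tea_stack but black is not meant.

How it is judged:
By the outcome, as a careful person would: the job done as asked, in the order asked, and still so for the second after the job is handed in, while the arm keeps its last pose, push and grip.
It also fails if it takes over 53 s, if anything falls off the work surface, if the arm or the gripper's body presses on something with over 40 N, if the wrist force passes 120 N, or if a joint passes its speed limit or range.

### The arm

A 7-joint arm with a two-finger parallel gripper is mounted at the origin on a cart in front of the work surface, level with it; the furniture and walls round the work are solid. World frame = base frame: x ahead of the robot, y to its left, z up, the work surface at z = 0. Lengths are in m, angles in rad, forces in N, time in s.
With the tool pointing down it reaches from about 0.425 to 0.975 m from the base axis. Payload 16.7 kg.
Tool frame: the origin (TCP) lies at the very end of the fingers, on their centre line; the grasp point (between the pads) lies 19 mm behind it; y points along the fingers, x is the direction in which the jaws open and shut, and the axes are right-handed (so a half turn about y gives the same grasp; the last joint's range is limited). The gripper opens to 85 mm and grips with 20 to 120 N. Pads are 22 mm wide; open, the fingers measure 114 mm over their backs; the gripper's body (76 mm by 85 mm) begins 54 mm behind the grasp point. The pads swing forward as they close: fully open they stand 13 mm farther back than shut.
Start: joints at [1.067, 0.426, 0.074, 1.606, -0.034, 1.111, -0.067], TCP at [0.234, -0.633, 0.231] pointing down, gripper open.
Joint ranges: [-2.85, 2.85], [-0.5, 2.14], [-1.23, 1.37], [0.21, 2.46], [-1.02, 4.16], [0.16, 2.05], [-2.73, 2.73]. Speed limits (rad/s): [1.89, 1.89, 2.39, 2.39, 3.01, 3.01, 3.01].

### API

Orientations are given as a rotation vector (axis times angle).
In Python, from rig import bot gives the robot as it stands.
- The arm moves only by the shell command python3 -m inch 'ROWS' [OPENING] [FORCE]. ROWS is JSON, a list of rows, each a list of 6 numbers: the shift along the tool's x, y, z in m, then the turn, a rotation vector about the tool's x, y, z in degrees. In form: [[dx, dy, dz, ax, ay, az], ...]. A call has 1 to 10 rows; each row is the pose to reach, as a shift and turn from the pose commanded when the call began, along the tool's axes at that moment; what a row does not reach only later rows make up. A row lasts 1/10 s, in which the tool goes at most 50 mm and 8.59 degrees, less where a joint would pass 70% of its speed; a pose out of reach is approached as far as the arm can. A call with a gripper value outside its range is refused whole. OPENING is the finger opening in m, from 0 to 0.0854, set as the call begins (- or left out, the last holds). The fingers move at their own pace and stop on an object; FORCE is the grip in N (left out, the last holds). Time passes only in rows, so rows that repeat a pose let the fingers close. It gives the time, the measured TCP pose, the force and the opening at its end, in the units of the state.
- bot.get_state(): the state, without advancing time (a new reading comes with each control period).
- bot.get_image(name): name is "scene" or "top" or "wrist"; returns a dict with "img" (400x640x3 uint8, red, green, blue), "mtx" (3x3 intrinsics, pixels), "rvec" (rotation vector, rad) and "tvec" (3), from world to camera coordinates, as OpenCV has them. Camera axes: x right, y down, z forward; pixel columns grow to the right and rows downward; lengths in m; the calibration is good to about 2 mm. A picture is of the moment at which its call begins. There is no depth.
- bot.close_job(): hands the job in, once; it reports no verdict.
Trained networks look in the newest picture that a camera, given by its name, has taken for a name from the list of things; names that differ only in an ending like _2 or _b are one class to them, and where a whole thing is asked for, a point or a joint stands for the part that bears it (a point fixed in the world has none). Each returns a list of dicts, best first, with "p" (0 to 1); they miss things now and then, are a little off and sometimes report something else, mostly with a low value. They report only what shows in the picture. A call takes as long as a camera call. They do not tell look-alikes from the thing itself.
- bot.find_in(target, camera): "pixel" ([column, row] in pixels, amid what is visible of it).
- bot.place_of(target, camera): "pixel" ([column, row] in pixels: a listed point, or the origin of a listed thing).
The state is a dict: "time_s": time; "joints": joint angles; "qd": joint speeds; "effort": joint torques, N m; "tcp_pos": TCP position; "tcp_rot": TCP orientation; "wrist_force": force on the tool from outside, world axes, zero at the start; "torque": the same for the moment, N m; "finger_gap": finger opening in m.
Only numpy, scipy, OpenCV 4.12 (cv2) and the standard library are available. Lean on these libraries where they do the work, as an engineer would, in place of code of your own. Each camera call takes 0.05 s, during which the arm holds its last target. There are 200 camera calls.

## Working session

There is one attempt and no reset: what is moved stays moved. The work goes in short steps, Python scripts to look and compute and a shell command to move; the robot and the scene stay as the last step left them, time stands still between calls to the robot, and variables do not carry over. Pictures are saved under pics/ and viewed, about 8 in all and at most 12, crops included, and the job is handed in when it is done.

```bash
mkdir -p pics; ls; cat > h.py <<'E'
import numpy as np, cv2
from rig import bot
from scipy.spatial.transform import Rotation as R
def ray(im,px):
    Rm=cv2.Rodrigues(np.array(im["rvec"],float))[0]; t=np.array(im["tvec"],float).ravel()
    u=cv2.undistortPoints(np.array([[px]],float),np.array(im["mtx"],float),None).ravel()
    return -Rm.T@t, Rm.T@np.array([u[0],u[1],1.])
def atz(im,px,z):
    c,d=ray(im,px); return c+d*(z-c[2])/d[2]
def proj(im,P):
    return cv2.projectPoints(np.array(P,float).reshape(-1,3),np.array(im["rvec"],float),np.array(im["tvec"],float),np.array(im["mtx"],float),None)[0].reshape(-1,2)
def save(im,n,crop=None,k=1):
    a=im["img"][:,:,::-1]
    if crop: a=a[crop[1]:crop[3],crop[0]:crop[2]]
    cv2.imwrite("pics/"+n,cv2.resize(a,None,fx=k,fy=k,interpolation=cv2.INTER_CUBIC))
def totool(target):
    s=bot.get_state(); return R.from_rotvec(s["tcp_rot"]).inv().apply(np.array(target)-np.array(s["tcp_pos"]))
E
python3 - <<'E'
from h import *
s=bot.get_state(); print(s); print(R.from_rotvec(s["tcp_rot"]).as_matrix().round(3))
for c in ("scene","top"):
    im=bot.get_image(c); save(im,c+"0.png"); print(c)
    for t in ("tin_1","inner_lid","outer_lid","tea_stack","tea_single","teaspoon","mug","timer","spice_jar"):
        z={"outer_lid":.026,"tea_stack":.005,"tea_single":.005}.get(t,0)
        for r in bot.place_of(t,c)[:3]: print(t,round(r["p"],2),np.round(r["pixel"],1),atz(im,r["pixel"],z).round(3))
E
cd pics; python3 -c "
import cv2,numpy as np
cv2.imwrite('a.png',np.vstack([cv2.resize(cv2.imread(f),(480,300)) for f in('scene0.png','top0.png')]))"
```

```text
pics
{'time_s': 0.0, 'joints': array([ 1.06749147,  0.42671921,  0.07382833,  1.6066193 , -0.03406806,
        1.11080832, -0.06710406]), 'qd': array([-7.93518323e-04, -8.15298852e-04,  6.09059436e-05,  1.71283561e-03,
        4.24473527e-04,  4.24191648e-04,  3.17037095e-04]), 'effort': array([ 5.56871546e-04, -9.49854684e+01,  3.76111597e+00, -4.63514078e+01,
        1.92527793e-02,  1.03824941e-02,  4.44705529e-05]), 'tcp_pos': array([ 0.23369871, -0.63280907,  0.23061304]), 'tcp_rot': array([-1.35539933,  0.94558372, -0.94372563]), 'wrist_force': array([-0.61694383, -0.15168704, -0.48929868]), 'torque': array([ 0.0528243 ,  0.01200648, -0.0241925 ]), 'finger_gap': 0.08519241405414964}
[[ 0.346 -0.001  0.938]
 [-0.938  0.001  0.346]
 [-0.001 -1.    -0.   ]]
scene
tin_1 0.81 [365.  206.2] [ 0.431 -0.008 -0.   ]
tin_1 0.57 [413.4 161. ] [ 0.452 -0.281  0.   ]
inner_lid 0.46 [316.8 245.4] [0.428 0.198 0.   ]
outer_lid 0.68 [320.5 241.7] [0.416 0.196 0.026]
tea_stack 0.61 [365.9 209.5] [0.417 0.004 0.005]
tea_stack 0.53 [307.1 214.1] [0.527 0.141 0.005]
teaspoon 0.57 [337.1 213.2] [0.
[... 202 characters left out ...]
  0.   ]
top
tin_1 0.7 [422.6 227.4] [ 0.452 -0.27   0.   ]
tin_1 0.69 [343.7 234.6] [ 0.432 -0.007  0.   ]
inner_lid 0.59 [284.4 237.8] [0.424 0.19  0.   ]
outer_lid 0.62 [281.1 237.2] [0.425 0.199 0.026]
tea_stack 0.58 [342.8 237.9] [ 0.421 -0.003  0.005]
tea_stack 0.54 [358.7 206.7] [ 0.524 -0.058  0.005]
tea_stack 0.5 [297.7 207.8] [0.523 0.145 0.005]
tea_single 0.44 [426.2 224.6] [ 0.461 -0.281  0.005]
teaspoon 0.54 [444.  207.9] [ 0.516 -0.344  0.   ]
teaspoon 0.5 [319.8 225.7] [0.462 0.072 0.   ]
mug 0.81 [204.7 219.8] [0.487 0.456 0.   ]
timer 0.53 [447.7 209.3] [ 0.511 -0.356  0.   ]
spice_jar 0.65 [286.7 239.2] [0.419 0.183 0.   ]
spice_jar 0.61 [370.9 174.5] [ 0.633 -0.103  0.   ]
```

View pics/top0.png

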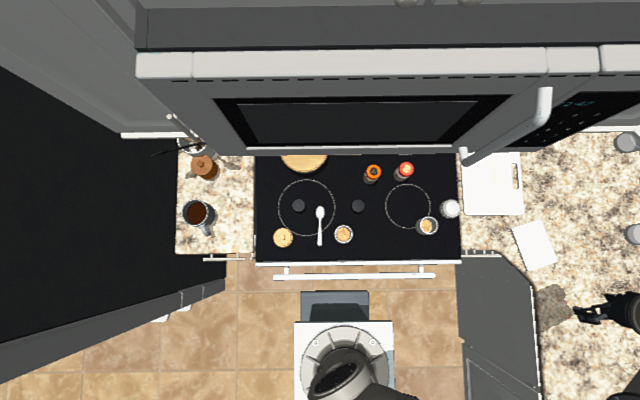

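View pics/scene0.png

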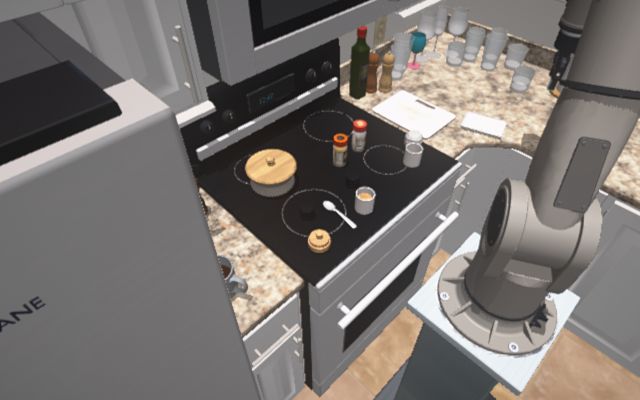

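The top and scene views show the nested lid at scene (319,240) and top (283,237). The tins are at scene (365,203) and (413,155), and the nearer one seems to be full. The spoon lies at top (320,222). I'll move over the tins to look with the wrist camera.

```bash
python3 -m inch '[[-0.035,-0.002,0.032,0,-5,0],[-0.07,-0.004,0.064,0,-10,0],[-0.106,-0.006,0.097,0,-15,0],[-0.142,-0.008,0.13,0,-20,0],[-0.178,-0.01,0.162,0,-25,0],[-0.213,-0.012,0.194,0,-30,0],[-0.248,-0.014,0.226,0,-35,0],[-0.284,-0.016,0.258,0,-40,0],[-0.32,-0.018,0.29,0,-45,0],[-0.355,-0.02,0.322,0,-50,0]]'
python3 - <<'E'
from h import *
s=bot.get_state(); print(s["joints"].round(3)); print(R.from_rotvec(s["tcp_rot"]).as_matrix().round(3))
im=bot.get_image("wrist"); save(im,"w1.png"); print(ray(im,(320,200)))
for t in ("tin_1","tea_stack","tea_single"):
    for r in bot.place_of(t,"wrist")[:3]: print(t,round(r["p"],2),np.round(r["pixel"],1),atz(im,r["pixel"],0).round(3))
E
```

```text
time_s: 2.0
tcp_pos: [0.4132, -0.1868, 0.2518]
tcp_rot: [-1.555, 0.267, -0.268]
wrist_force: [0.8, -1.2, 0.8]
finger_gap: 0.0855
[ 0.615  0.056 -0.343  2.039  0.022  1.049 -0.079]
[[ 0.942  0.001  0.334]
 [-0.334 -0.001  0.942]
 [ 0.001 -1.    -0.   ]]
(array([ 0.43488424, -0.124127  ,  0.39459497]), array([-0.08102596, -0.2373458 , -0.96812463]))
tin_1 0.85 [382.4 230. ] [ 0.458 -0.279  0.   ]
tea_stack 0.71 [381.3   4.7] [ 0.526 -0.053  0.   ]
tea_single 0.59 [378.4 232.4] [ 0.453 -0.28   0.   ]
```

View pics/w1.png

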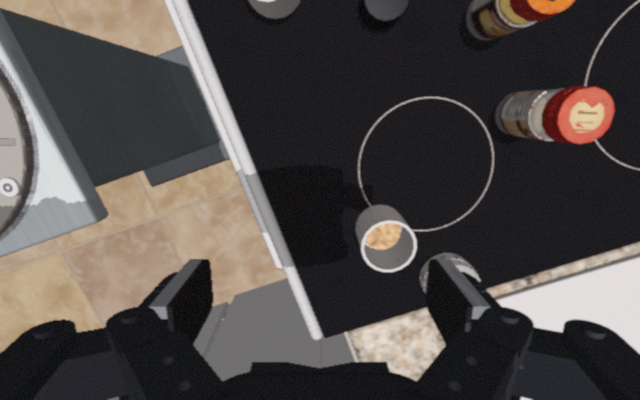

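The far tin at wrist (387,240) has its tea deep down on the floor, so it is the emptier one. I'll check the other tin on the way to the lid.

```bash
python3 -m inch '[[-0.009,0,0.04,0,-5,0],[-0.018,0,0.08,0,-10,0],[-0.027,0,0.12,0,-15,0],[-0.036,0,0.162,0,-19.5,0],[-0.036,0,0.162,0,-19.5,0],[-0.036,0,0.162,0,-19.5,0]]'
python3 - <<'E'
from h import *
s=bot.get_state(); print(s["joints"].round(3)); print(R.from_rotvec(s["tcp_rot"]).as_matrix().round(3))
im=bot.get_image("wrist"); save(im,"w2.png"); print(ray(im,(320,200)))
for t,z in (("tin_1",0),("tea_stack",.005),("inner_lid",0),("outer_lid",.026)):
    for r in bot.place_of(t,"wrist")[:3]: print(t,round(r["p"],2),np.round(r["pixel"],1),atz(im,r["pixel"],z).round(4))
E
```

```text
time_s: 2.8
tcp_pos: [0.4337, -0.0245, 0.2513]
tcp_rot: [-1.571, 0.004, -0.004]
wrist_force: [-0.1, -1.0, -0.3]
finger_gap: 0.0854
[ 0.431  0.034 -0.526  2.065  0.02   1.047 -0.11 ]
[[ 1.    -0.     0.005]
 [-0.005 -0.     1.   ]
 [-0.    -1.    -0.   ]]
(array([0.43361877, 0.04187105, 0.39411313]), array([ 8.85226585e-04, -2.50522466e-01, -9.68194836e-01]))
tin_1 0.92 [336.4 361.4] [ 0.4544 -0.276   0.    ]
tea_stack 0.75 [319.4 150.1] [ 0.4335 -0.0031  0.005 ]
tea_stack 0.65 [414.3   3. ] [0.5268 0.1394 0.005 ]
tea_stack 0.59 [398.6 195.2] [ 0.5219 -0.0537  0.005 ]
```

View pics/w2.png

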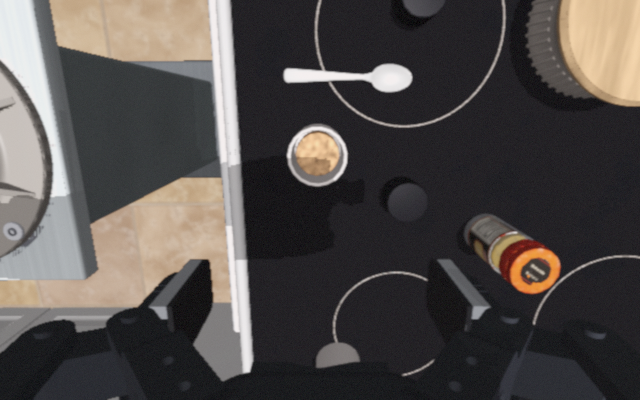

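The near tin at wrist (318,155) is the fuller one, with its tea high and brown. Next I'll go over the lid.

```bash
python3 -m inch '[[-0.003,0.01,0.045,0,0,0],[-0.005,0.03,0.09,0,0,0],[-0.008,0.05,0.135,0,0,0],[-0.01,0.07,0.18,0,0,0],[-0.01,0.08,0.19,0,0,0],[-0.01,0.08,0.19,0,0,0],[-0.01,0.08,0.19,0,0,0]]'
python3 - <<'E'
from h import *
s=bot.get_state(); print(s["joints"].round(3))
im=bot.get_image("wrist"); save(im,"w3.png")
for t,z in (("inner_lid",0),("outer_lid",.026)):
    for c in ("wrist",):
      for r in bot.place_of(t,c)[:3]: print(t,round(r["p"],2),np.round(r["pixel"],1),atz(im,r["pixel"],z).round(4))
E
cat > fit.py <<'E'
# fit a horizontal circle (dia D at height z) by edge search
from h import *
import sys
E
```

```text
time_s: 3.75
tcp_pos: [0.4246, 0.1652, 0.1714]
tcp_rot: [-1.571, 0.004, -0.003]
wrist_force: [-1.2, -1.0, -0.0]
finger_gap: 0.0852
[ 0.132  0.201 -0.706  2.108  0.168  0.888 -0.676]
outer_lid 0.6 [321.  158.1] [0.4257 0.1918 0.026 ]
```

View pics/w3.png

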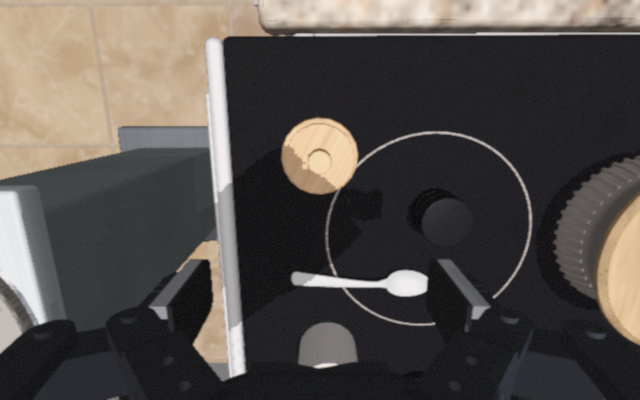

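```bash
cat > fit.py <<'E'
from h import *
from scipy.optimize import least_squares
def fit(im,circles,x0,mask):
    """circles: (radius,z) list; match bbox of silhouette to the mask's"""
    ys,xs=np.nonzero(mask); b=np.array([xs.min(),xs.max()+1,ys.min(),ys.max()+1],float); print("bbox",b)
    a=np.linspace(0,2*np.pi,120)
    def f(p):
        P=np.vstack([np.c_[p[0]+r*np.cos(a),p[1]+r*np.sin(a),0*a+z] for r,z in circles]); q=proj(im,P)
        return np.array([q[:,0].min(),q[:,0].max(),q[:,1].min(),q[:,1].max()])-b
    s=least_squares(f,x0); print(s.x.round(4),s.fun.round(1)); return s.x
def comp(m,px):
    n,l=cv2.connectedComponents(m.astype(np.uint8)); return l==l[px[1],px[0]]
E
python3 - <<'E'
from fit import *
im=bot.get_image("wrist"); h=cv2.cvtColor(im["img"],cv2.COLOR_RGB2HSV)
m=comp((h[:,:,1]>60)&(h[:,:,2]>50)&(h[:,:,0]<30),(330,140))
fit(im,[(.031,.008),(.031,.026),(.027,.038)],[.425,.19],m)
w=cv2.imread("pics/w2.png"); Rm=cv2.Rodrigues(np.array(im["rvec"],float))[0]
im2=dict(im); im2["tvec"]=-Rm@np.array([0.43361877,0.04187105,0.39411313])
g=w.max(2)>60; m=comp(g,(318,130)); print(m.sum())
fit(im2,[(.028,.06),(.028,0)],[.432,-.005],m)
g=w.max(2)>110; m=comp(g,(318,160)); fit(im2,[(.028,.06)],[.432,-.005],m)
E
```

```text
bbox [280. 358. 116. 195.]
[0.4248 0.1924] [ 0.5 -0.5  0.7 -0.8]
3098
bbox [286. 349. 123. 187.]
[ 0.4321 -0.0033] [ 1.5 -1.5  0.5 -0.5]
bbox [287. 348. 124. 187.]
[ 0.4321 -0.0023] [ 0.5 -0.5  1.4 -1.5]
```

```bash
python3 -m inch '[[0,0.02,0.015,0,0,0],[0,0.05,0.027,0,0,0],[0,0.08,0.027,0,0,0],[0,0.11,0.027,0,0,0],[0,0.13,0.027,0,0,0],[0,0.145,0.027,0,0,0],[0,0.155,0.027,0,0,0],[0,0.163,0.027,0,0,0],[0,0.168,0.027,0,0,0],[0,0.168,0.027,0,0,0]]'
python3 - <<'E'
from h import *
save(bot.get_image("scene"),"s1.png",(240,170,420,290),4); s=bot.get_state();print(s["joints"].round(3))
a=bot.get_image("wrist"); save(a,"w4.png")
E
```

```text
time_s: 4.95
tcp_pos: [0.4247, 0.1929, 0.0033]
tcp_rot: [-1.571, 0.003, -0.003]
wrist_force: [0.6, -0.3, 0.9]
finger_gap: 0.0853
[-0.097  0.502 -0.554  2.2    0.496  0.561 -1.028]
```

View pics/w4.png

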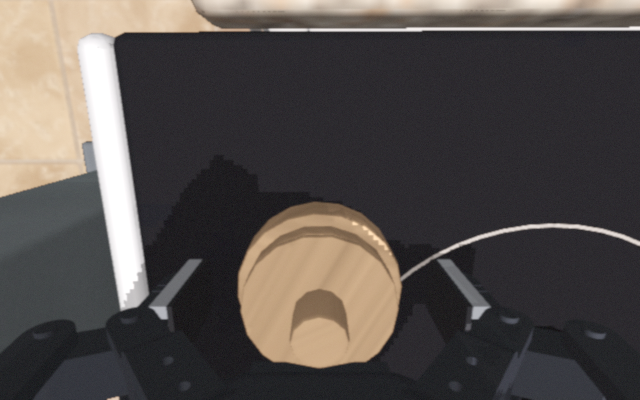

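The lid is centred between the jaws, spanning columns 240 to 400. I'll go 4 mm lower and grip.

```bash
python3 -m inch '[[0,0.002,0,0,0,0],[0,0.004,0,0,0,0],[0,0.004,0,0,0,0]]'; python3 -m inch '[[0,0,0,0,0,0],[0,0,0,0,0,0],[0,0,0,0,0,0],[0,0,0,0,0,0],[0,0,0,0,0,0],[0,0,0,0,0,0],[0,0,0,0,0,0],[0,0,0,0,0,0]]' 0.04 40
python3 - <<'E'
from h import *
save(bot.get_image("scene"),"s2.png",(240,170,420,290),4)
a=bot.get_image("wrist"); save(a,"w5.png")
E
```

```text
time_s: 5.35
tcp_pos: [0.4246, 0.193, -0.0007]
tcp_rot: [-1.571, 0.003, -0.003]
wrist_force: [-0.1, 0.2, 0.0]
finger_gap: 0.0855
time_s: 6.15
tcp_pos: [0.4246, 0.1931, -0.0003]
tcp_rot: [-1.571, 0.003, -0.003]
wrist_force: [-2.5, -0.4, 9.9]
finger_gap: 0.0608
```

View pics/w5.png

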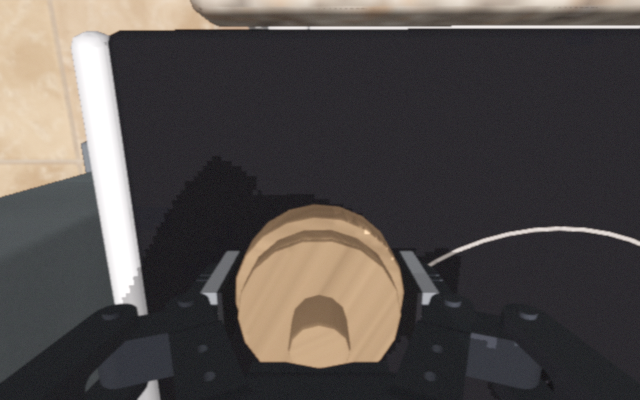

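The lid is gripped, with the opening near 61 mm. Lifting it gently.

```bash
python3 -m inch '[[0,-0.003,0,0,0,0],[0,-0.01,0,0,0,0],[0,-0.02,0,0,0,0],[0,-0.033,0,0,0,0],[0,-0.047,0,0,0,0],[0,-0.06,0,0,0,0],[0,-0.073,0,0,0,0],[0,-0.085,0,0,0,0],[0,-0.094,0,0,0,0],[0,-0.1,0,0,0,0]]'
python3 - <<'E'
from h import *
save(bot.get_image("scene"),"s3.png",(240,170,420,290),4); print(bot.get_state()["wrist_force"])
a=bot.get_image("wrist"); save(a,"w6.png",(160,160,480,360)); b=cv2.imread("pics/w6.png"); c=cv2.imread("pics/s3.png")
cv2.imwrite("pics/c6.png",np.vstack([c[:,:640][:390],cv2.resize(b,(640,400))[:200]]))
E
```

```text
time_s: 7.25
tcp_pos: [0.4248, 0.1931, 0.1003]
tcp_rot: [-1.571, 0.003, -0.004]
wrist_force: [0.3, -0.3, -2.1]
finger_gap: 0.0612
[ 0.15261431  0.60000874 -0.22459215]
```

View pics/c6.png

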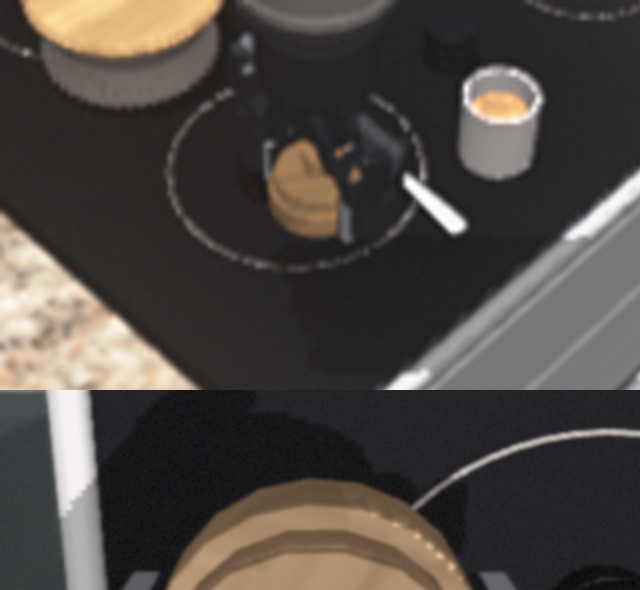

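The lid pair is up and level, still nested. Carrying it to the tin.

```bash
python3 -m inch '[[0,0,-0.006,0,0,0],[0.001,0,-0.02,0,0,0],[0.002,0,-0.04,0,0,0],[0.003,0,-0.065,0,0,0],[0.004,0,-0.092,0,0,0],[0.005,0,-0.12,0,0,0],[0.006,0,-0.145,0,0,0],[0.007,0,-0.167,0,0,0],[0.008,0,-0.184,0,0,0],[0.008,0,-0.193,0,0,0]]'
python3 -m inch '[[0,0,-0.003,0,0,0],[0,0.007,-0.003,0,0,0],[0,0.015,-0.003,0,0,0],[0,0.023,-0.003,0,0,0],[0,0.03,-0.003,0,0,0],[0,0.03,-0.003,0,0,0],[0,0.03,-0.003,0,0,0]]'
python3 - <<'E'
from h import *
from fit import *
save(bot.get_image("scene"),"s4.png",(310,160,420,240),5)
im=bot.get_image("wrist"); save(im,"w7.png",(200,160,440,360),1); b=cv2.imread("pics/w7.png"); c=cv2.imread("pics/s4.png")
cv2.imwrite("pics/c7.png",np.hstack([c,cv2.resize(b,(240,400))]))
cv2.imwrite("pics/t7.png",bot.get_image("top")["img"][:,:,::-1])
E
```

```text
time_s: 8.35
tcp_pos: [0.4313, -0.0017, 0.0988]
tcp_rot: [-1.571, 0.005, -0.004]
wrist_force: [0.0, -0.4, -1.1]
finger_gap: 0.0609
time_s: 9.05
tcp_pos: [0.4317, -0.0026, 0.0691]
tcp_rot: [-1.571, 0.003, -0.002]
wrist_force: [0.1, 0.2, -1.2]
finger_gap: 0.0605
```

View pics/c7.png

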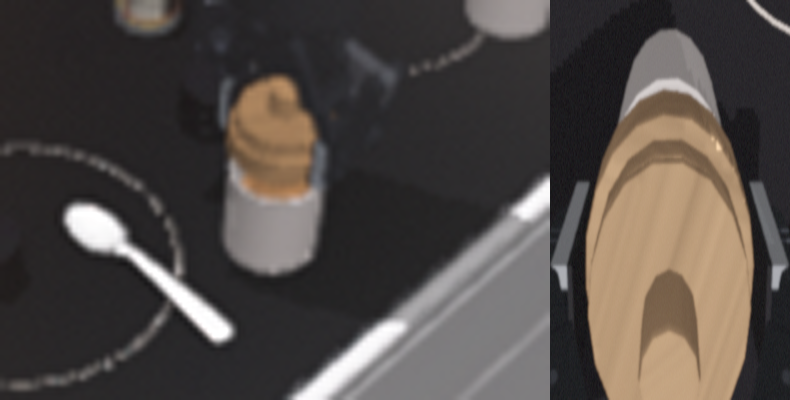

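The lid sits centred over the tin in both views. Lowering it slowly while watching the force.

```bash
python3 -m inch '[[0,0.002,0,0,0,0],[0,0.004,0,0,0,0],[0,0.006,0,0,0,0],[0,0.008,0,0,0,0],[0,0.01,0,0,0,0],[0,0.012,0,0,0,0],[0,0.012,0,0,0,0]]'
python3 -m inch '[[0,0.001,0,0,0,0],[0,0.002,0,0,0,0],[0,0.003,0,0,0,0],[0,0.003,0,0,0,0],[0,0.003,0,0,0,0]]'
```

```text
time_s: 9.9
tcp_pos: [0.4317, -0.0029, 0.0571]
tcp_rot: [-1.571, 0.003, -0.003]
wrist_force: [-0.8, -0.3, -1.3]
finger_gap: 0.061
time_s: 10.4
tcp_pos: [0.4318, -0.0029, 0.0543]
tcp_rot: [-1.571, 0.003, -0.003]
wrist_force: [0.9, 0.2, -1.5]
finger_gap: 0.0604
```

No contact yet. Continuing in small steps.

```bash
python3 -m inch '[[0,0.0005,0,0,0,0],[0,0.001,0,0,0,0],[0,0.0015,0,0,0,0],[0,0.002,0,0,0,0],[0,0.002,0,0,0,0]]'
python3 -m inch '[[0,0.0005,0,0,0,0],[0,0.001,0,0,0,0],[0,0.001,0,0,0,0]]'
```

```text
time_s: 10.9
tcp_pos: [0.4318, -0.0029, 0.0523]
tcp_rot: [-1.571, 0.003, -0.003]
wrist_force: [0.4, 0.3, -1.0]
finger_gap: 0.0606
time_s: 11.2
tcp_pos: [0.4319, -0.0029, 0.0517]
tcp_rot: [-1.571, 0.003, -0.003]
wrist_force: [-3.9, -0.8, 10.0]
finger_gap: 0.0606
```

Contact came right at the seated height. Releasing.

```bash
python3 -m inch '[[0,0,0,0,0,0],[0,0,0,0,0,0],[0,0,0,0,0,0],[0,0,0,0,0,0]]' 0.07
python3 -m inch '[[0,0,0,0,0,0],[0,0,0,0,0,0],[0,0,0,0,0,0],[0,0,0,0,0,0],[0,0,0,0,0,0]]' 0.085
python3 -m inch '[[0,-0.01,0,0,0,0],[0,-0.03,0,0,0,0],[0,-0.06,0,0,0,0],[0,-0.09,0,0,0,0],[0,-0.12,-0.01,0,0,0],[0,-0.12,-0.02,0,0,0],[0,-0.12,-0.02,0,0,0],[0,-0.12,-0.02,0,0,0]]'
python3 - <<'E'
from fit import *
im=bot.get_image("wrist"); save(im,"w8.png",(220,60,420,260),2); sc=bot.get_image("scene");save(sc,"s8.png",(310,150,410,250),4)
cv2.imwrite("pics/c8.png",np.hstack([cv2.imread("pics/s8.png"),cv2.imread("pics/w8.png")]))
h=cv2.cvtColor(im["img"],cv2.COLOR_RGB2HSV); print(proj(im,[[.432,-.003,.09]]))
p=proj(im,[[.432,.018,.09]])[0].astype(int)
m=comp((h[:,:,1]>60)&(h[:,:,2]>50)&(h[:,:,0]<30),p)
fit(im,[(.031,.060),(.031,.078),(.027,.09)],[.432,-.003],m)
for t,z in (("inner_lid",.052),("outer_lid",.078),("tin_1",0)):
    for r in bot.place_of(t,"wrist")[:2]: print(t,round(r["p"],2),np.round(r["pixel"],1),atz(im,r["pixel"],z).round(4))
E
```

```text
time_s: 11.6
tcp_pos: [0.4318, -0.003, 0.0513]
tcp_rot: [-1.571, 0.003, -0.003]
wrist_force: [1.1, -0.2, 0.3]
finger_gap: 0.0701
time_s: 12.1
tcp_pos: [0.4318, -0.0029, 0.0513]
tcp_rot: [-1.571, 0.003, -0.003]
wrist_force: [0.4, -0.2, 0.9]
finger_gap: 0.0847
time_s: 12.9
tcp_pos: [0.4313, -0.0229, 0.1709]
tcp_rot: [-1.571, 0.004, -0.003]
wrist_force: [0.1, 0.3, -0.5]
finger_gap: 0.0852
[[321.08131968 182.61110552]]
bbox [  0. 640.   0. 400.]
[ 0.4315 -0.0119] [ 274.4 -273.9  143.1 -164.2]
outer_lid 0.71 [320.6 180.6] [ 0.4317 -0.0041  0.078 ]
tin_1 0.25 [357.1  69.1] [0.4622 0.0735 0.    ]
```

View pics/c8.png

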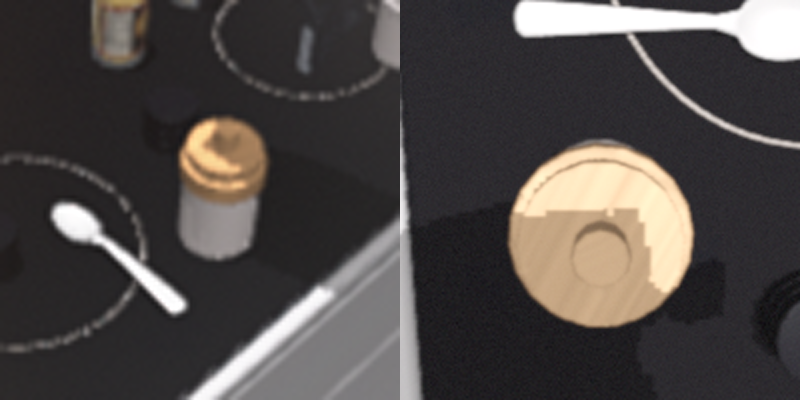

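Image 9: the lid is flush on the tin and level, with the cap nested. The knob top is at about wrist (320.5,188.5). Next is the knob.

```bash
python3 - <<'E'
from fit import *
im=bot.get_image("wrist"); print("knob",atz(im,(320.5,188.5),.108).round(4))
m=np.zeros((400,640),bool); m[130:224,274:367]=1
fit(im,[(.031,.060),(.031,.078),(.027,.09)],[.432,-.003],m)
p=(.4318,-.0035,.0935); print(totool(p).round(4))
E
```

```text
knob [ 0.4317 -0.0023  0.108 ]
bbox [274. 367. 130. 224.]
[ 0.4318 -0.0028] [ 0.1 -0.1  0.5 -0.5]
[0.0003 0.0774 0.019 ]
```

```bash
python3 -m inch '[[0,0,0.02,0,0,0],[0,0.01,0.02,0,0,0],[0,0.025,0.02,0,0,0],[0,0.04,0.02,0,0,0],[0,0.052,0.02,0,0,0],[0,0.06,0.02,0,0,0],[0,0.065,0.02,0,0,0],[0,0.07,0.02,0,0,0],[0,0.074,0.02,0,0,0],[0,0.076,0.02,0,0,0]]' 0.04
python3 - <<'E'
from h import *
print(totool((.4318,-.0027,.0935)).round(4))
save(bot.get_image("wrist"),"w9.png",(160,120,480,400),1); save(bot.get_image("scene"),"s9.png",(330,160,400,230),4)
cv2.imwrite("pics/c9.png",np.hstack([cv2.imread("pics/s9.png"),cv2.imread("pics/w9.png")]))
E
```

```text
time_s: 14.2
tcp_pos: [0.4319, -0.003, 0.0952]
tcp_rot: [-1.571, 0.003, -0.003]
wrist_force: [0.5, 0.3, 0.4]
finger_gap: 0.0398
[-0.0001  0.0017  0.0003]
```

View pics/c9.png

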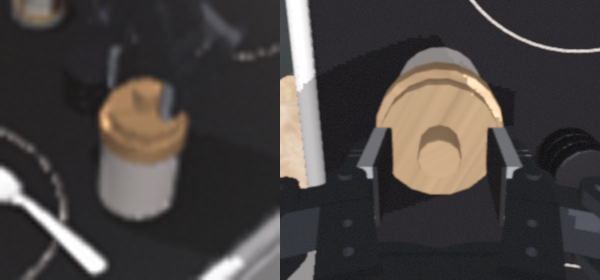

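The knob is centred between the pads. Closing on it now.

```bash
python3 -m inch '[[0,0.001,0,0,0,0],[0,0.001,0,0,0,0],[0,0.001,0,0,0,0],[0,0.001,0,0,0,0],[0,0.001,0,0,0,0],[0,0.001,0,0,0,0],[0,0.001,0,0,0,0],[0,0.001,0,0,0,0]]' 0.005 30
```

```text
time_s: 15.1
tcp_pos: [0.4319, -0.003, 0.0945]
tcp_rot: [-1.571, 0.003, -0.003]
wrist_force: [-0.6, -1.3, 4.9]
finger_gap: 0.0165
```

```bash
python3 -m inch '[[0,-0.001,0,0,0,0],[0,-0.003,0,0,0,0],[0,-0.005,0,0,0,0],[0,-0.008,0,0,0,0],[0,-0.012,0,0,0,0],[0,-0.017,0,0,0,0],[0,-0.023,0,0,0,0],[0,-0.03,0,0,0,0],[0,-0.038,0,0,0,0],[0,-0.046,0,0,0,0]]'
python3 -m inch '[[0,-0.008,0,0,0,0],[0,-0.016,0,0,0,0],[0,-0.023,0,0,0,0],[0,-0.029,0,0,0,0],[0,-0.033,0,0,0,0],[0,-0.034,0,0,0,0],[0,-0.034,0,0,0,0],[0,-0.034,0,0,0,0],[0,-0.034,0,0,0,0],[0,-0.034,0,0,0,0]]'
python3 - <<'E'
from h import *
save(bot.get_image("wrist"),"w10.png",(160,120,480,400),1); save(bot.get_image("scene"),"s10.png",(320,130,410,220),5)
cv2.imwrite("pics/c10.png",np.hstack([cv2.imread("pics/s10.png"),cv2.resize(cv2.imread("pics/w10.png"),(350,450))]))
s=bot.get_state(); print(s["finger_gap"],s["wrist_force"].round(2))
E
```

```text
time_s: 16.1
tcp_pos: [0.4318, -0.0029, 0.1411]
tcp_rot: [-1.571, 0.003, -0.003]
wrist_force: [-0.4, 1.2, -0.4]
finger_gap: 0.0161
time_s: 17.1
tcp_pos: [0.4317, -0.0029, 0.1742]
tcp_rot: [-1.571, 0.003, -0.003]
wrist_force: [-0.6, -0.1, -0.1]
finger_gap: 0.0161
0.01603132715783729 [ 0.04 -0.84 -0.71]
```

View pics/c10.png

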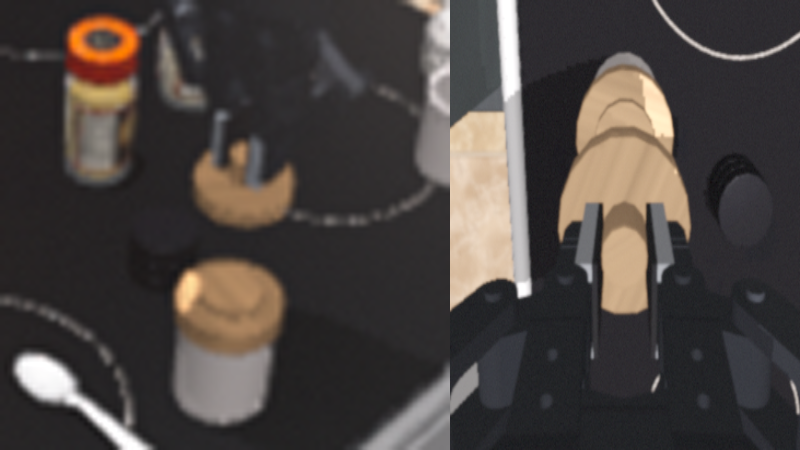

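The outer lid is held level about 8 cm up, and the inner lid is still seated on the tin. Handing in.

```bash
python3 -c "
from rig import bot
print(bot.close_job())"
```

```text
the job is handed in; nothing more can be done
None
```

I closed the fuller tin, the near one at about (0.432, -0.003), with both lid parts nested. I lowered them in small steps until they made contact at the expected seated height, then let go. I then took the outer lid by its knob, lifted it straight up 80 mm, and handed in while still holding it.

- **Final pictures:** the inner lid sits flush and level on the tin. The outer lid is level above it with the grip steady (opening 16 mm). The spoon, near tin and spice jar looked unmoved.
- **Forces and time:** the largest force I read was about 10 N, when the lid met its seat and when the fingers first closed on it. The arm's clock read 17.1 s after the last move.
- **Failed checks:** one automatic outline fit of the seated lid picked up the whole picture. I redid it with edges read off the picture by hand, and it agreed with the tin's position to about 1 mm. The detection network missed the inner lid in some wrist views, so I relied on the outer lid and the outlines there.

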